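# Put three laundry supplies back on their own drip trays

### The arm

A 6-joint arm with a two-finger parallel gripper is mounted at the origin on the work surface. World frame = base frame: x ahead of the robot, y to its left, z up, the work surface at z = 0. Lengths are in m, angles in rad, forces in N, time in s.
With the tool pointing down it reaches from about 0.35 to 0.95 m from the base axis. Payload 17.4 kg.
Tool frame: the origin (TCP) lies on the centre line of the jaws, within the pads' length; the fingertips stand 17 mm ahead of it and the grasp point (between the pads) lies 2 mm behind it; z points along the fingers, y is the line along which they close (so a half turn about z gives the same grasp; the last joint's range is limited). The gripper opens to 93 mm and grips with 3 to 60 N. Pads are 15 mm wide; open, the fingers measure 128 mm over their backs; the gripper's body (75 mm by 188 mm) begins 65 mm behind the grasp point.
Start: joints at [1.205, 0.116, 1.442, -0, 1.584, -0.038], TCP at [0.217, 0.639, 0.236] pointing down, gripper open.
Joint ranges: [-2.83, 2.83], [-0.83, 2.19], [0.07, 2.5], [-1.14, 4.28], [0.01, 3], [-2.97, 2.97]. Speed limits (rad/s): [1.89, 1.89, 2.22, 3.14, 3.14, 3.14].

### API

Orientations are given as [roll, pitch, yaw] about the fixed x, y, z axes, in that order (R = Rz(yaw) Ry(pitch) Rx(roll)).
In Python, from station import r gives the robot as it stands.
- The arm moves only by the shell command python3 -m pendant 'ROWS' [FORCE]. ROWS is JSON, one flat list of numbers, 7 for each row, row after row: the gripper's target within -1 to 1 (fully open at 1, half-way at 0, shut at -1), then the shift along the tool's x, y, z in m, then the turn, a rotation vector about the tool's x, y, z in degrees. In form: [fingers, dx, dy, dz, rx, ry, rz, fingers, dx, dy, dz, rx, ry, rz, ...]. A call has 1 to 8 rows; each row shifts and turns the commanded pose from where the row before left it, along the tool's axes as they then stand; what a row does not reach is not made up. A row lasts 1/12 s, in which the tool goes at most 41.7 mm and 7.16 degrees, less where a joint would pass 70% of its speed; a pose out of reach is approached as far as the arm can. A call with a gripper value outside its range is refused whole. The fingers move at their own pace and stop on an object; FORCE is the grip in N (left out, the last holds). Time passes only in rows, so rows that do not move let the fingers close. It gives the time, the measured TCP pose, the force, the opening and the grip force at its end, in the units of the state.
- r.read_state(): the state, without advancing time (a new reading comes with each control period).
- r.grab_frame(name): name is "scene" or "side" or "wrist"; returns (picture, depth): 400x640x3 uint8, red, green, blue; 400x640 float32, m along the optical axis (not along the pixel's ray), 0 where there is no reading.
- r.camera_model(name): a dict with "fx", "fy", "cx", "cy" (pixels), "rvec" (rotation vector, rad) and "tvec" (3), from world to camera coordinates, as OpenCV has them. Camera axes: x right, y down, z forward; pixel columns grow to the right and rows downward; lengths in m; the calibration is good to about 2 mm. A picture is of the moment at which its call begins: read the wrist's pose just before it. camera_model takes no time and is no camera call; for the wrist camera it gives the pose at the moment of the call.
- r.close_job(): hands the job in; it is judged then, once.
The state is a dict: "clock": time; "joints": joint angles; "qvel": joint speeds; "joint_efforts": joint torques, N m; "eef_pos": TCP position; "orientation": TCP orientation; "force": force on the tool from outside, world axes, zero at the start; "moment": the same for the moment, N m; "opening": finger opening in m; "grasp_force": force on a finger pad.
Only numpy, scipy, OpenCV 4.12 (cv2) and the standard library are available. Lean on these libraries where they do the work, as an engineer would, in place of code of your own. Each camera call takes 0.05 s, during which the arm holds its last target. There are 200 camera calls.

### The job

The jar, the tin and the flask on the folding counter have been put back on each other's drip trays. Using the empty rubber mat to set one of them down in the meantime, move each to the tray of its own shape - round jar in the round tray, square tin in the square tray, oblong flask in the oblong tray - standing in the middle, with the tin's and the flask's sides in line with their trays' sides. Keep them upright throughout, and leave the coin dish, brush and dog figurine where they are.

Things in the scene. Friction and masses are not known exactly. Their poses are not given: they have to be found in the camera images.
- jar: Round white plastic jar of scent beads with a flat white screw lid as wide as the jar, a thin grey line under it: upright cylinder 60 mm in diameter, 105 mm high, rigid, about 0.35 kg. Origin: centre of its underside; z up.
- tin: Square white-painted metal tin, 56 x 56 mm in plan, 108 mm high, flat top with a round bare-metal disc, 38 mm wide, flush in it, and a dark band around it near the top, about 0.3 kg. Origin: centre of its underside; x and y square to its sides; z up.
- flask: Oblong white plastic flask, body 84 mm long (x) by 46 mm wide (y) by 92 mm high, with a grey round cap 30 mm in diameter and 22 mm high in the middle of its top (114 mm overall), about 0.4 kg. Origin: centre of its underside; z up.
- round_tray: Round grey drip tray, the jar's own place, fixed to the counter: 120 mm outer diameter, rim 4 mm thick and 10 mm high, floor 4 mm thick. Origin: centre of its underside, at counter height (the floor is 4 mm above it); z up.
- square_tray: Square grey drip tray, the tin's own place, fixed to the counter: 106 x 106 mm outside, rim 4 mm thick and 10 mm high, floor 4 mm thick. Origin: centre of its underside, at counter height; x and y square to its sides; z up.
- oblong_tray: Oblong grey drip tray, the flask's own place, fixed to the counter: 146 mm long (x) by 98 mm wide (y) outside, rim 4 mm thick and 10 mm high, floor 4 mm thick. Origin: centre of its underside, at counter height; z up.
- rubber_mat: Black ribbed rubber mat, flat, without a rim, 130 x 130 mm, 4 mm thick, fixed to the counter, empty at the start: the spare spot. Origin: centre of its underside, at counter height; z up.
- coin_dish: Bystander, loose: small white ceramic dish with two coins, 68 mm in diameter at the rim, 24 mm high. Origin: centre of its underside.
- brush: Bystander, loose: clothes brush lying bristles down, wooden back, 120 mm (x) by 42 mm (y), 32 mm high. Origin: centre of its underside.
- dog: Bystander, loose: white ceramic figurine of a long low dog, 130 mm long (x, head to +x), about 35 mm wide, 60 mm high. Origin: on the surface under the middle of its body.
There are look-alikes about, which are no part of the job. Leave any green look-alike of the square_tray alone. Leave any green look-alike of the jar alone.

How it is judged:
By the outcome, as a careful person would: the job done as asked, in the order asked, and still so for the second after the job is handed in, with the robot touching nothing.
It also fails if it takes over 112 s, if anything falls off the work surface, if the arm or the gripper's body presses on something with over 40 N, if the wrist force passes 120 N, or if a joint passes its speed limit or range.

## Working session

There is one attempt and no reset: what is moved stays moved. The work goes in short steps, Python scripts to look and compute and a shell command to move; the robot and the scene stay as the last step left them, time stands still between calls to the robot, and variables do not carry over. Pictures are saved under pics/ and viewed, at most 14 in all, crops included, and the job is handed in when it is done.

```bash
ls; mkdir -p pics; cat > h.py <<'E'
import numpy as np, cv2
from station import r
def cam(n):
    m=r.camera_model(n); R=cv2.Rodrigues(np.array(m["rvec"],float))[0]; return m,R,np.array(m["tvec"],float).ravel()
def cloud(n):
    m,R,t=cam(n); im,d=r.grab_frame(n)
    v,u=np.mgrid[0:400,0:640]
    P=np.stack([(u-m["cx"])/m["fx"]*d,(v-m["cy"])/m["fy"]*d,d],-1)
    W=(P-t)@R; W[d<=0]=np.nan
    return im,d,W
def save(n,im): cv2.imwrite(f"pics/{n}.png",cv2.cvtColor(im,cv2.COLOR_RGB2BGR))
E
python3 - <<'E'
from h import *
a=[]
for n in("scene","side"):
    im,d,W=cloud(n); np.savez(f"{n}.npz",im=im,W=W); a.append(im)
    m,R,t=cam(n); print(n,(-R.T@t).round(3),(R[2]).round(2),m["fx"])
save("s0",a[0]);save("d0",a[1])
E
```

```text
pics
scene [ 0.83  -0.323  0.725] [-0.4   0.39 -0.83] 362.793262721418
side [0.367 0.63  0.62 ] [ 0.14 -0.74 -0.66] 374.3903829609267
```

View pics/s0.png

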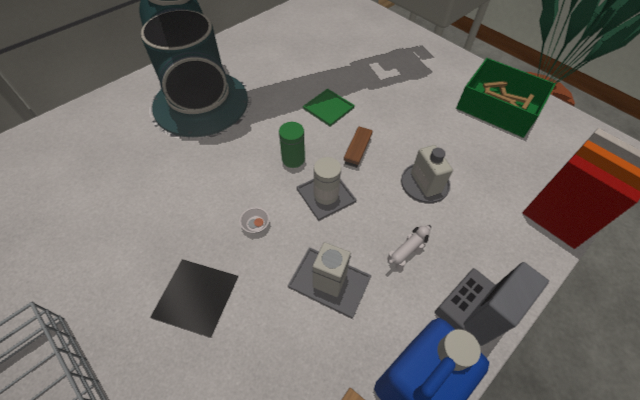

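View pics/d0.png

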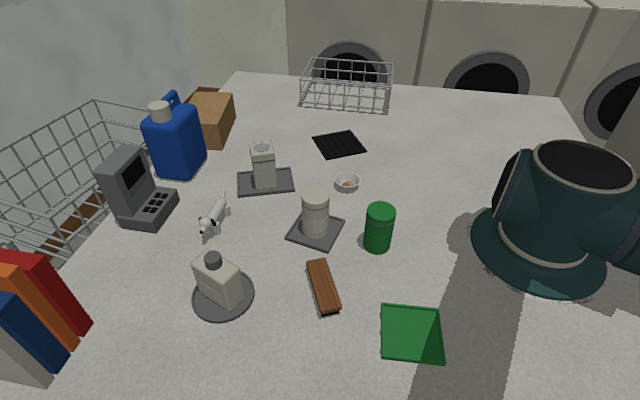

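The jar is on the square tray (scene ~327,180), the tin is on the oblong tray (~330,270), and the flask is on the round tray (~432,170). The mat is empty (~195,297). Next I'll measure from the point clouds.

```bash
cat > m.py <<'E'
from h import *
def proj(n,p):
    m,R,t=cam(n); c=R@np.array(p)+t; return c
S={n:np.load(n+".npz") for n in("scene","side")}
def rect(P): 
    (c,s,a)=cv2.minAreaRect((P[:,:2]*1000).astype(np.float32)); return np.round(c,1),np.round(s,1),round(a,1)
boxes={"scene":{"jar":(305,150,350,215),"tin":(305,235,355,305),"flask":(408,140,460,200),"sq":(292,165,360,222),"ob":(282,238,376,318),"rd":(395,155,456,206),"mat":(145,252,245,340),"dish":(236,203,275,240),"dog":(384,220,436,274),"brush":(340,122,376,170),"gjar":(275,118,308,170)},
"side":{"jar":(296,182,334,240),"tin":(245,136,280,190),"flask":(190,245,245,312),"sq":(282,205,350,254),"ob":(232,160,300,200),"rd":(186,258,260,326),"mat":(305,125,372,163),"dish":(330,170,364,195),"dog":(196,190,234,244),"brush":(302,255,345,320),"gjar":(360,198,400,256)}}
zr={"jar":(.099,.112),"tin":(.102,.115),"flask":(.087,.097),"sq":(.0015,.014),"ob":(.0015,.014),"rd":(.0015,.014),"mat":(-.003,.01),"dish":(.012,.03),"dog":(.02,.08),"brush":(.024,.04),"gjar":(.095,.12)}
for k in zr:
    A=[]
    for n in S:
        u0,v0,u1,v1=boxes[n][k]; W=S[n]["W"][v0:v1,u0:u1]; I=S[n]["im"][v0:v1,u0:u1].astype(int)
        ok=(W[...,2]>zr[k][0])&(W[...,2]<zr[k][1])
        if k in("sq","ob","rd"): ok&=(I.mean(-1)<135)
        if k=="mat": ok&=(I.mean(-1)<75)
        okc=cv2.morphologyEx(ok.astype(np.uint8),cv2.MORPH_OPEN,np.ones((2,2)))>0
        P=W[okc]
        if len(P)>5: print(k,n,len(P),*rect(P),"z",np.median(P[:,2]).round(4)); A.append(P)
    if len(A)==2: print("   both",*rect(np.vstack(A)))
E
python3 m.py
```

```text
jar scene 522 [476.4  74.1] [ 55.3 135.8] 13.3 z 0.109
jar side 497 [489.1 -14.5] [ 55.8 170.3] 7.6 z nan
   both [484.8  21.1] [ 61.2 239.7] 10.0
tin scene 888 [636.8 -84.1] [ 53.4 107.8] 24.1 z nan
tin side 358 [ 669.9 -188.4] [ 55.4 235.9] 17.6 z 0.1124
   both [ 642.8 -170.5] [ 32.6 284.5] 11.1
flask scene 306 [635.5 276.9] [126.2  80.8] 75.8 z nan
flask side 556 [613.4 227.1] [91.4 78.4] 65.6 z nan
   both [629.3 257.3] [164.   85.2] 73.5
sq scene 1066 [480.  50.] [170.3 162.2] 51.2 z nan
sq side 1063 [479.7  39.5] [111.3 106. ] 77.5 z nan
   both [480.  50.] [170.3 162.2] 51.2
ob scene 2170 [ 649.  -106.8] [146.9 101.8] 20.7 z nan
ob side 1036 [ 642.7 -107.1] [144.6 102.5] 22.1 z nan
   both [ 647.2 -107.6] [150.6 102.6] 20.5
rd scene 709 [631.5 232.3] [119.3  94.4] 19.8 z nan
rd side 1358 [615.9 254.6] [120.3  87. ] 38.0 z nan
   both [616.3 243.7] [ 99.8 116.8] 35.6
mat scene 3988 [nan nan] [0. 0.] 0.0 z nan
mat side 1026 [ 481.4 -322. ] [127.7 127.8] 30.4 z nan
   both [ 484.5 -325.7] [128.2 135.2] 30.2
dish scene 305 [ 433.3 -137. ] [62.9 64.1] 51.4 z nan
dish side 237 [ 427.3 -136.7] [70.4 64.6] 13.0 z nan
   both [ 423.  -131.9] [78.  61.4] 24.5
dog scene 745 [nan nan] [0. 0.] 0.0 z nan
dog side 542 [715.2  35.7] [ 41.  190.6] 1.4 z nan
   both [720.  48.] [ 35.5 217. ] 7.8
brush scene 590 [431.8 211.8] [ 37.9 151.4] 25.1 z 0.0321
brush side 1185 [435.5 189. ] [ 48.7 139.5] 26.7 z nan
   both [431.4 202.3] [ 49.6 168.5] 24.8
gjar scene 436 [329.7  93.3] [ 55.2 141.6] 21.7 z 0.1051
gjar side 554 [334.8   3.5] [169.2  42.5] 76.4 z nan
   both [331.7  40.5] [ 83.  227.2] 6.4
```

```bash
sed -i 's/okc=cv2.*/D=W[...,2].copy(); okc=ok.copy(); okc=(cv2.connectedComponentsWithStats(cv2.morphologyEx(ok.astype(np.uint8),cv2.MORPH_OPEN,np.ones((3,3)) if k in zr and k not in ("sq","ob","rd") else np.ones((1,1))))); L,st=okc[1],okc[2]; okc=((L==1+st[1:,4].argmax()) if k not in("sq","ob","rd") else L>0)\&ok/' m.py; python3 m.py
python3 - <<'E'
from h import *
C=np.zeros((600,800,3),np.uint8); Z=np.full((600,800),-1.)
for n in("scene","side"):
    S=np.load(n+".npz"); W=S["W"].reshape(-1,3); I=S["im"].reshape(-1,3)
    ok=np.isfinite(W[:,0])&(W[:,2]<.14); W=W[ok]; I=I[ok]
    # px: 1mm; col = 400 - y*1000 ; row = 850-x*1000
    c=(350-W[:,1]*1000).astype(int); rr=(850-W[:,0]*1000).astype(int)
    g=(c>=0)&(c<800)&(rr>=0)&(rr<600)
    o=np.argsort(W[g][:,2])
    for dc in(0,1):
      for dr in(0,1):
        for a,b,z,col in zip(rr[g][o]+dr,c[g][o]+dc,W[g][o][:,2],I[g][o]):
            if a<600 and b<800 and z>Z[a,b]-.003: Z[a,b]=z;C[a,b]=col
save("top",C)
E
```

```text
jar scene 522 [482.9  37.4] [58.4 59.3] 60.5 z 0.1092
jar side 489 [483.   40.1] [56.8 60.3] 12.0 z 0.1093
   both [483.1  38.7] [60.9 60.4] 60.2
tin scene 882 [ 645.8 -108.1] [56.  56.5] 24.4 z 0.1123
tin side 358 [ 645.6 -105.8] [56.  59.8] 24.1 z 0.1126
   both [ 645.5 -106.2] [56.9 60.2] 24.4
flask scene 211 [624.4 241.4] [43.1 83.7] 68.5 z 0.0935
flask side 412 [623.6 263.6] [88.  38.9] 4.1 z 0.0947
   both [625.1 244.6] [49.5 84.6] 67.6
sq scene 1074 [475.7  47.2] [167.8 163.8] 48.3 z 0.0051
sq side 1079 [485.2  40.3] [107.5 110.6] 77.8 z 0.0053
   both [475.7  47.2] [167.8 163.8] 48.3
ob scene 2182 [642.9 -96.3] [148.3 125.1] 20.7 z 0.0048
ob side 1051 [ 653.4 -121.9] [147.  134.9] 20.7 z 0.0054
   both [ 648.6 -111.5] [148.4 157.7] 20.5
rd scene 726 [628.4 239.9] [123.5 108.3] 33.2 z 0.0053
rd side 1364 [640.8 247.8] [152.6 117. ] 1.0 z 0.005
   both [630.6 232.5] [123.  150.1] 25.1
mat scene 3984 [ 483. -329.] [130.3 129.3] 30.4 z 0.0045
mat side 1024 [ 484.5 -326.5] [128.2 131.7] 30.2 z 0.005
   both [ 483.3 -327.7] [131.2 132. ] 29.9
dish scene 268 [ 425.5 -133.8] [65.7 53.9] 62.6 z 0.0209
dish side 172 [ 433.4 -145.8] [65.6 47.3] 1.6 z 0.0208
   both [ 431.  -136.5] [65.2 65.6] 50.4
dog scene 733 [712.7  60.2] [132.7  40. ] 89.1 z 0.0435
dog side 535 [713.   64.8] [ 38.5 132.3] 0.6 z 0.0442
   both [713.3  62.4] [137.1  40.5] 88.6
brush scene 588 [436.4 197.4] [ 42.  121.6] 25.4 z 0.0322
brush side 1181 [436.9 200.5] [ 42.6 119.8] 24.9 z 0.0321
   both [436.9 198.5] [ 44.3 123.2] 25.2
gjar scene 436 [343.3  54.3] [57.6 59.5] 24.5 z 0.1052
gjar side 554 [343.2  58.5] [58.8 58.6] 9.5 z 0.1052
   both [343.3  56. ] [59.9 62.4] 22.1
```

View pics/top.png

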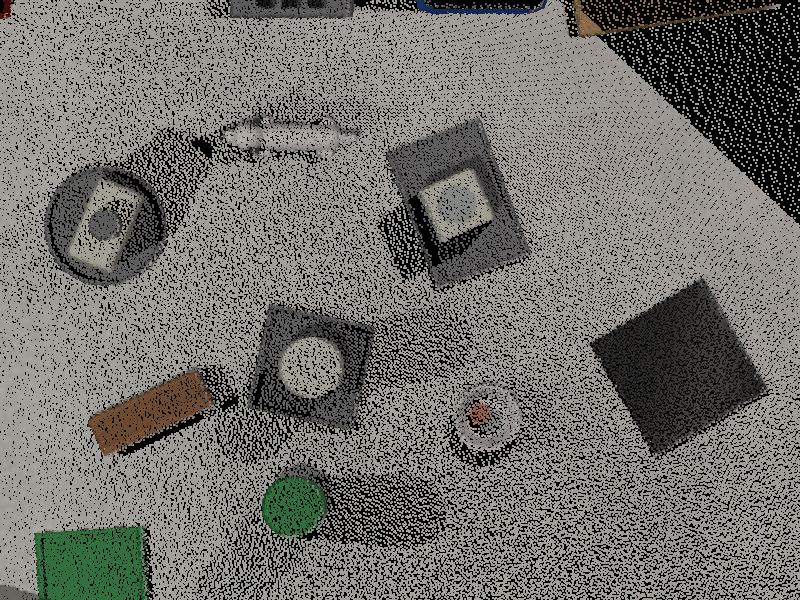

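The top-down map (col = 350−1000y, row = 850−1000x) puts the square tray and jar at about (312,366), the oblong tray and tin at (458,205), the round tray and flask at (106,226), and the mat at (680,367). These agree with the fits. Next I'll refine the trays and compute the moves.

```bash
cat >> h.py <<'E'
from scipy.spatial.transform import Rotation as Ro
def to(x,y,z,yaw):
    s=r.read_state(); p=np.array(s["eef_pos"]); R=Ro.from_euler("xyz",s["orientation"])
    T=Ro.from_euler("xyz",[np.pi,0,np.radians(yaw)])
    dr=np.degrees((R.inv()*T).as_rotvec()); dr0=dr.copy()
    d=R.inv().apply(np.array([x,y,z])-p)*1000
    d2=T.inv().apply(np.array([x,y,z])-p)*1000
    print("clk",round(s["clock"],2),"p",p.round(4),"yaw",np.degrees(s["orientation"]).round(1),"shift mm (now axes)",d.round(1),"(after-turn axes)",d2.round(1),"turn",dr.round(1),"op",round(s["opening"],4),"F",np.round(s["force"],1))
E
python3 - <<'E'
from h import *
b={"sq":(484,38,106,106,-13),"ob":(646,-107,146,98,20.4),"mat":(483,-329,130,130,30),"rd":(624,244,120,120,0)}
for n in("scene","side"):
    S=np.load(n+".npz"); W=S["W"]*1000; I=S["im"].astype(int).mean(-1)
    zz=np.nan_to_num(W[...,2],nan=999).astype(np.float32)
    rng=cv2.dilate(zz,np.ones((3,3)))-cv2.erode(zz,np.ones((3,3)))
    for k,(x,y,l,w,a) in b.items():
        c=W[...,:2]-[x,y]
        ok=(np.hypot(c[...,0],c[...,1])<100)&(rng<14)&(zz>1)&(zz<13)&(I<(75 if k=="mat" else 130))
        q=c[ok]
        if k=="rd":
            (cx,cy),rad=cv2.minEnclosingCircle(q[np.hypot(*q.T)<66].astype(np.float32)); print(n,k,x+cx,y+cy,rad); continue
        best=None
        for da in np.arange(-6,6.1,.5):
            t=np.radians(a+da); u=q@[np.cos(t),np.sin(t)]; v=q@[-np.sin(t),np.cos(t)]
            e=np.percentile(u,[.5,99.5]),np.percentile(v,[.5,99.5]); s=np.ptp(e[0])*np.ptp(e[1])
            if best is None or s<best[0]: best=(s,a+da,e,t)
        s,A,e,t=best; mu,mv=e[0].mean(),e[1].mean()
        print(n,k,A,np.round([np.ptp(e[0]),np.ptp(e[1])],1),np.round([x+mu*np.cos(t)-mv*np.sin(t),y+mu*np.sin(t)+mv*np.cos(t)],1))
to(.483,.0385,.2,0)
E
```

```text
scene sq -13.0 [105.5 110.5] [484.   39.6]
scene ob 20.9 [144.8  98.3] [ 646.9 -108.8]
scene mat 30.5 [127.2 127.7] [ 483.9 -328.7]
scene rd 625.7767980098724 244.51763051748276 62.39545822143555
side sq -12.5 [106.4 105.5] [483.5  41.1]
side ob 19.9 [144.1  99.3] [ 647.5 -105.7]
side mat 29.0 [126.4 127.1] [ 484.  -325.3]
side rd 625.146991610527 246.60425639152527 60.75814437866211
clk 0.1 p [0.2173 0.6389 0.235 ] yaw [-179.9   -0.   161.2] shift mm (now axes) [-444.9 -482.9   35.5] (after-turn axes) [265.7 600.4  35. ] turn [-0.000e+00  1.000e-01  1.612e+02] op 0.0929 F [0.1 0.3 0.2]
```

```bash
python3 -m pendant '[1,-0.027,-0.029,0.002,0,0,0,1,-0.027,-0.029,0.002,0,0,0,1,-0.027,-0.029,0.002,0,0,0,1,-0.027,-0.029,0.002,0,0,0,1,-0.027,-0.029,0.002,0,0,0,1,-0.027,-0.029,0.002,0,0,0,1,-0.027,-0.029,0.002,0,0,0,1,-0.027,-0.029,0.002,0,0,0]' 25
python3 -m pendant '[1,-0.027,-0.029,0.002,0,0,0,1,-0.027,-0.029,0.002,0,0,0,1,-0.027,-0.029,0.002,0,0,0,1,-0.027,-0.029,0.002,0,0,0,1,-0.027,-0.029,0.002,0,0,0,1,-0.027,-0.029,0.002,0,0,0,1,-0.027,-0.029,0.002,0,0,0,1,0,0,0,0,0,0]'
cat > near.py <<'E'
from h import *
import sys
# near.py x y zlo zhi [name]: top-face measurement from the wrist camera (mm)
x,y,lo,hi=map(float,sys.argv[1:5])
im,d,W=cloud("wrist"); W=W*1000
if len(sys.argv)>5: save(sys.argv[5],im)
zz=np.nan_to_num(W[...,2],nan=-999); ok=(zz>lo)&(zz<hi)&(np.hypot(W[...,0]-x,W[...,1]-y)<75)
ok=cv2.morphologyEx(ok.astype(np.uint8),cv2.MORPH_OPEN,np.ones((3,3)))>0
P=W[ok&np.isfinite(W[...,0])]; print(len(P))
if len(P)>20:
    c,s,a=cv2.minAreaRect(P[:,:2].astype(np.float32)); print("rect",np.round(c,1),np.round(s,1),round(a,1),"z",np.median(P[:,2]).round(1))
E
python3 near.py 483 39 98 115 w1; python3 -c "
from h import *
to(.483,.0388,.078,161)"
```

```text
clock: 0.77
eef_pos: [0.3473, 0.3481, 0.2193]
orientation: [-3.142, -0.0, 2.814]
force: [0.1, 1.2, 0.6]
opening: 0.0932
grasp_force: 0.0
clock: 1.43
eef_pos: [0.4622, 0.0917, 0.2049]
orientation: [-3.14, 0.0, 2.809]
force: [-0.3, -0.3, 0.7]
opening: 0.093
grasp_force: 0.0
4323
rect [483.   42.9] [57.2 59.7] 71.6 z 108.7
clk 1.48 p [0.4614 0.094  0.2051] yaw [-180.    -0.   160.9] shift mm (now axes) [-38.6 -45.  127.1] (after-turn axes) [-38.4 -45.1 127.1] turn [-0.  -0.  -0.1] op 0.0934 F [-0.1  0.6 -0.2]
```

View pics/w1.png

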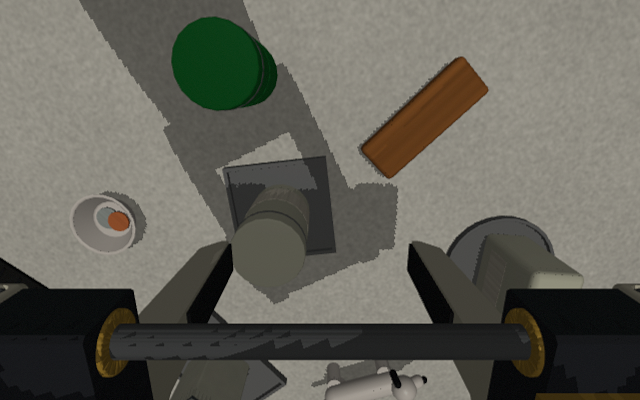

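The jar's lid is at about (268,250) between the open fingers, and the green jar and brush are well clear. I'll move over, descend and grip.

```bash
python3 -m pendant '[1,-0.019,-0.022,0,0,0,0,1,-0.019,-0.022,0,0,0,0,1,0,0,0.03,0,0,0,1,0,0,0.035,0,0,0,1,0,0,0.035,0,0,0,1,0,0,0.025,0,0,0,1,0,0,0,0,0,0]'
python3 -m pendant '[-1,0,0,0,0,0,0,-1,0,0,0,0,0,0,-1,0,0,0,0,0,0,-1,0,0,0,0,0,0,-1,0,0,0,0,0,0,-1,0,0,0,0,0,0,-1,0,0,0,0,0,0,-1,0,0,0,0,0,0]' 25
```

```text
clock: 2.07
eef_pos: [0.4798, 0.0438, 0.0755]
orientation: [-3.139, -0.007, 2.815]
force: [-1.2, 0.5, -0.7]
opening: 0.0927
grasp_force: 0.0
clock: 2.73
eef_pos: [0.4829, 0.0429, 0.0816]
orientation: [3.141, 0.001, 2.814]
force: [-2.2, -1.4, 7.1]
opening: 0.06
grasp_force: 25.0
```

```bash
python3 -m pendant '[-1,0,0,-0.02,0,0,0,-1,0,0,-0.03,0,0,0,-1,0,0,-0.01,0,0,0,-1,-0.0121,-0.035,0,0,0,0,-1,-0.0121,-0.035,0,0,0,0,-1,-0.0121,-0.035,0,0,0,0,-1,-0.0121,-0.035,0,0,0,0,-1,-0.0121,-0.035,0,0,0,0]'
python3 -m pendant '[-1,-0.0121,-0.035,0,0,0,0,-1,-0.0121,-0.035,0,0,0,0,-1,-0.0121,-0.035,0,0,0,0,-1,-0.0121,-0.035,0,0,0,0,-1,-0.0121,-0.035,0,0,0,0,-1,0,0,0,0,0,0,-1,0,0,0,0,0,0]'
python3 -c "
from h import *
to(.484,-.327,.0825,161)"
```

```text
clock: 3.4
eef_pos: [0.483, -0.1439, 0.1401]
orientation: [3.142, 0.0, 2.814]
force: [0.9, 0.1, -4.0]
opening: 0.0595
grasp_force: 25.0
clock: 3.98
eef_pos: [0.4839, -0.3288, 0.1394]
orientation: [3.141, -0.001, 2.811]
force: [-0.1, 0.9, -4.5]
opening: 0.0594
grasp_force: 25.0
clk 3.98 p [ 0.4839 -0.3288  0.1394] yaw [ 1.800e+02 -1.000e-01  1.611e+02] shift mm (now axes) [ 0.4  1.7 56.9] (after-turn axes) [ 0.5  1.7 56.9] turn [ 0.  -0.1  0.1] op 0.0594 F [-0.1  0.9 -4.5]
```

```bash
python3 -m pendant '[-1,0,0,0.025,0,0,0,-1,0,0,0.02,0,0,0,-1,0,0,0.007,0,0,0,-1,0,0,0.003,0,0,0,-1,0,0,0.002,0,0,0,-1,0,0,0,0,0,0]'
```

```text
clock: 4.48
eef_pos: [0.4848, -0.3272, 0.0844]
orientation: [-3.141, 0.001, 2.814]
force: [-0.1, 0.2, -4.2]
opening: 0.0595
grasp_force: 25.0
```

```bash
python3 -m pendant '[-1,0,0,0.0015,0,0,0,-1,0,0,0.0015,0,0,0,-1,0,0,0,0,0,0]'
```

```text
clock: 4.73
eef_pos: [0.4848, -0.3277, 0.0816]
orientation: [-3.141, 0.001, 2.814]
force: [0.1, -1.0, 0.9]
opening: 0.0595
grasp_force: 25.0
```

```bash
python3 -m pendant '[1,0,0,0,0,0,0,1,0,0,0,0,0,0,1,0,0,0,0,0,0,1,0,0,0,0,0,0,1,0,0,-0.03,0,0,0,1,0,0,-0.04,0,0,0,1,0,0,-0.04,0,0,0,1,0,0,-0.02,0,0,0]'
python3 -c "
from h import *
print(r.read_state()['joints'])
to(.6457,-.1065,.21,204.4)"
```

```text
clock: 5.4
eef_pos: [0.485, -0.3278, 0.2158]
orientation: [-3.14, 0.004, 2.814]
force: [0.1, -0.4, 1.1]
opening: 0.0932
grasp_force: 0.0
[-6.37950663e-01 -7.59273589e-02  1.66836575e+00  5.19973705e-06
  1.54455813e+00 -1.88094034e+00]
clk 5.4 p [ 0.485  -0.3278  0.2158] yaw [-179.9    0.3  161.2] shift mm (now axes) [-80.9 261.3   5.8] (after-turn axes) [-237.8  135.2    5.8] turn [ -0.2   0.2 -43.2] op 0.0932 F [ 0.1 -0.4  1.1]
```

```bash
python3 -m pendant '[1,0,0,0,0,0,-6.2,1,0,0,0,0,0,-6.2,1,0,0,0,0,0,-6.2,1,0,0,0,0,0,-6.2,1,0,0,0,0,0,-6.2,1,0,0,0,0,0,-6.2,1,0,0,0,0,0,-6,1,0,0,0,0,0,0]'
python3 -m pendant '[1,-0.034,0.0193,0,0,0,0,1,-0.034,0.0193,0,0,0,0,1,-0.034,0.0193,0,0,0,0,1,-0.034,0.0193,0,0,0,0,1,-0.034,0.0193,0,0,0,0,1,-0.034,0.0193,0,0,0,0,1,0,0,0,0,0,0,1,0,0,0,0,0,0]'
python3 near.py 646 -106 98 118; python3 -c "
from h import *
to(.6457,-.1065,.078,204.4)"
```

```text
clock: 6.07
eef_pos: [0.4844, -0.3274, 0.2107]
orientation: [3.142, -0.0, -2.71]
force: [-1.1, 1.1, -0.3]
opening: 0.0926
grasp_force: 0.0
clock: 6.73
eef_pos: [0.623, -0.1361, 0.2102]
orientation: [3.141, -0.001, -2.716]
force: [-0.5, 0.7, -0.4]
opening: 0.0926
grasp_force: 0.0
4879
rect [ 645.9 -104.7] [56.3 56. ] 23.8 z 111.8
clk 6.78 p [ 0.6223 -0.1372  0.2104] yaw [ 180.    -0.  -155.7] shift mm (now axes) [-34.   18.3 132.3] (after-turn axes) [-34.   18.3 132.4] turn [ 0.  -0.  -0.1] op 0.0931 F [-0.3  0.2 -0.2]
```

```bash
python3 -m pendant '[1,-0.034,0.019,0,0,0,0,1,0,0,0.03,0,0,0,1,0,0,0.035,0,0,0,1,0,0,0.035,0,0,0,1,0,0,0.03,0,0,0,1,0,0,0,0,0,0]'
python3 -m pendant '[-1,0,0,0,0,0,0,-1,0,0,0,0,0,0,-1,0,0,0,0,0,0,-1,0,0,0,0,0,0,-1,0,0,0,0,0,0,-1,0,0,0,0,0,0,-1,0,0,0,0,0,0]' 25
python3 -c "
from h import *
to(.4838,.040,.14,167)"
```

```text
clock: 7.28
eef_pos: [0.6421, -0.1071, 0.0742]
orientation: [3.137, -0.007, -2.719]
force: [-1.3, 0.9, -0.9]
opening: 0.0929
grasp_force: 0.0
clock: 7.87
eef_pos: [0.6456, -0.1063, 0.0815]
orientation: [-3.141, 0.001, -2.715]
force: [-1.4, 0.6, 5.5]
opening: 0.0554
grasp_force: 25.0
clk 7.87 p [ 0.6456 -0.1063  0.0815] yaw [-180.     0.  -155.6] shift mm (now axes) [ 86.9 200.1 -58.7] (after-turn axes) [190.6 106.1 -58.5] turn [-0.   0.1 37.4] op 0.0554 F [-1.4  0.6  5.5]
```

```bash
python3 -m pendant '[-1,0,0,-0.02,0,0,0,-1,0,0,-0.04,0,0,0,-1,0,0,0,0,0,6.2,-1,0,0,0,0,0,6.2,-1,0,0,0,0,0,6.2,-1,0,0,0,0,0,6.2,-1,0,0,0,0,0,6.2,-1,0,0,0,0,0,6.4]'
python3 -m pendant '[-1,0.0317,0.0177,0,0,0,0,-1,0.0317,0.0177,0,0,0,0,-1,0.0317,0.0177,0,0,0,0,-1,0.0317,0.0177,0,0,0,0,-1,0.0317,0.0177,0,0,0,0,-1,0.0317,0.0177,0,0,0,0,-1,0,0,0,0,0,0,-1,0,0,0,0,0,0]'
python3 - <<'E'
from h import *
to(.4838,.040,.0815,167)
im,d,W=cloud("wrist"); save("w2",im)
W=W*1000; I=im.astype(int).mean(-1); zz=np.nan_to_num(W[...,2],nan=-999).astype(np.float32)
c=W[...,:2]-[484,40]; rg=cv2.dilate(zz,np.ones((3,3)))-cv2.erode(zz,np.ones((3,3)))
q=c[(np.hypot(c[...,0],c[...,1])<90)&(zz>1.5)&(zz<14)&(rg<14)&(I<125)]; print(len(q))
for A in(-15,-14,-13,-12,-11,-10):
    t=np.radians(A);u=q@[np.cos(t),np.sin(t)];v=q@[-np.sin(t),np.cos(t)];print(A,np.percentile(u,[.5,99.5]).round(1),np.percentile(v,[.5,99.5]).round(1))
E
```

```text
clock: 8.53
eef_pos: [0.6452, -0.1062, 0.1403]
orientation: [-3.142, -0.001, 2.91]
force: [0.1, 0.9, -2.5]
opening: 0.0555
grasp_force: 25.0
clock: 9.2
eef_pos: [0.4831, 0.0409, 0.141]
orientation: [3.141, 0.001, 2.917]
force: [-0.5, -0.7, -2.6]
opening: 0.0559
grasp_force: 25.0
clk 9.2 p [0.4831 0.0409 0.141 ] yaw [1.800e+02 1.000e-01 1.671e+02] shift mm (now axes) [-0.8 -0.7 59.5] (after-turn axes) [-0.9 -0.7 59.5] turn [0.  0.1 0.1] op 0.0559 F [-0.5 -0.7 -2.6]
7075
-15 [-56.5  17.3] [-52.6  54.2]
-14 [-55.7  16.9] [-51.9  54.1]
-13 [-55.9  17. ] [-51.3  54.3]
-12 [-56.   16.9] [-51.1  54.6]
-11 [-56.1  17.1] [-51.1  55.2]
-10 [-56.6  17.5] [-51.2  56. ]
```

View pics/w2.png

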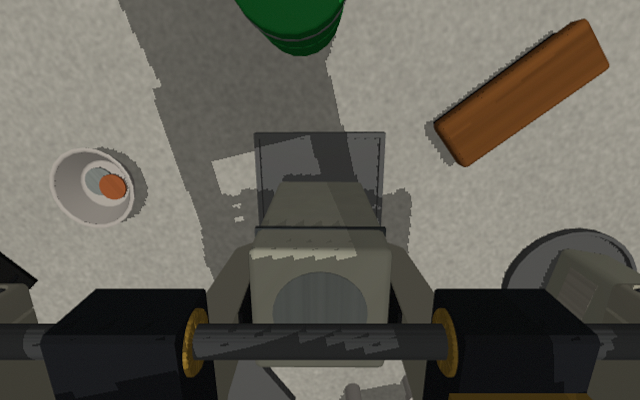

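The wrist view shows the tin held squarely over the square tray, with the tray's rim (255–385, 132) parallel to the tin's. I'll lower it.

```bash
python3 -m pendant '[-1,0,0,0.025,0,0,0,-1,0,0,0.02,0,0,0,-1,0,0,0.008,0,0,0,-1,0,0,0.004,0,0,0,-1,0,0,0.0015,0,0,0,-1,0,0,0,0,0,0,-1,0,0,0,0,0,0]'
```

```text
clock: 9.83
eef_pos: [0.4845, 0.0398, 0.0831]
orientation: [3.141, 0.001, 2.915]
force: [1.2, 0.2, -2.4]
opening: 0.056
grasp_force: 25.0
```

```bash
python3 -m pendant '[-1,0,0,0.001,0,0,0,-1,0,0,0.001,0,0,0,-1,0,0,0,0,0,0]'
```

```text
clock: 10.08
eef_pos: [0.4845, 0.0399, 0.0815]
orientation: [3.141, 0.002, 2.915]
force: [-0.1, -0.2, 5.7]
opening: 0.0557
grasp_force: 25.0
```

```bash
python3 -m pendant '[1,0,0,0,0,0,0,1,0,0,0,0,0,0,1,0,0,0,0,0,0,1,0,0,0,0,0,0,1,0,0,-0.03,0,0,0,1,0,0,-0.04,0,0,0,1,0,0,-0.04,0,0,0,1,0,0,-0.02,0,0,-4.5]'
python3 near.py 484 40 98 118; python3 -c "
from h import *
to(.625,.2446,.21,158)"
```

```text
clock: 10.75
eef_pos: [0.4846, 0.04, 0.215]
orientation: [3.141, 0.004, 2.992]
force: [0.5, 0.3, -0.2]
opening: 0.093
grasp_force: 0.0
5110
rect [484.7  41. ] [56.  55.7] 76.7 z 111.9
clk 10.8 p [0.4854 0.04   0.2175] yaw [179.9   0.4 172. ] shift mm (now axes) [-109.9  221.9    8.6] (after-turn axes) [-52.8 242.    7.5] turn [ 0.1  0.4 14. ] op 0.0927 F [0.6 0.2 3.6]
```

```bash
python3 -m pendant '[1,0,0,0,0,0,7,1,0,0,0,0,0,7,1,-0.008,0.035,0,0,0,0,1,-0.008,0.035,0,0,0,0,1,-0.008,0.035,0,0,0,0,1,-0.008,0.035,0,0,0,0,1,-0.008,0.035,0,0,0,0,1,0,0.035,0,0,0,0]'
python3 -m pendant '[1,0,0,0,0,0,0,1,0,0,0,0,0,0]'
python3 near.py 625 245 84 100; python3 near.py 625 245 105 122; python3 -c "
from h import *
to(.625,.2446,.068,158)"
```

```text
clock: 11.47
eef_pos: [0.6024, 0.22, 0.2092]
orientation: [-3.141, -0.0, 2.749]
force: [0.3, 0.2, 0.9]
opening: 0.0928
grasp_force: 0.0
clock: 11.63
eef_pos: [0.6012, 0.22, 0.2088]
orientation: [-3.14, -0.001, 2.751]
force: [-0.8, -0.9, -0.1]
opening: 0.0929
grasp_force: 0.0
4064
rect [624.7 248.4] [46.1 82.8] 66.8 z 95.3
1287
rect [624.8 248. ] [28.9 29.4] 48.9 z 117.6
clk 11.73 p [0.6009 0.2183 0.2097] yaw [-180.    -0.   157.5] shift mm (now axes) [-12.3  33.6 141.7] (after-turn axes) [-12.5  33.4 141.7] turn [-0.  -0.  -0.5] op 0.0928 F [ 0.2 -0.5  0.4]
```

```bash
python3 -m pendant '[1,-0.0115,0.035,0,0,0,0.5,1,0,0,0.03,0,0,0,1,0,0,0.035,0,0,0,1,0,0,0.035,0,0,0,1,0,0,0.03,0,0,0,1,0,0,0.01,0,0,0,1,0,0,0,0,0,0]'
python3 -m pendant '[-1,0,0,0,0,0,0,-1,0,0,0,0,0,0,-1,0,0,0,0,0,0,-1,0,0,0,0,0,0,-1,0,0,0,0,0,0,-1,0,0,0,0,0,0,-1,0,0,0,0,0,0,-1,0,0,0,0,0,0]' 25
python3 -c "
from h import *
to(.647,-.107,.14,200.5)"
```

```text
clock: 12.32
eef_pos: [0.6239, 0.2453, 0.0678]
orientation: [-3.139, -0.003, 2.74]
force: [0.1, -0.2, 0.5]
opening: 0.0927
grasp_force: 0.0
clock: 12.98
eef_pos: [0.6252, 0.2468, 0.0703]
orientation: [3.141, 0.0, 2.741]
force: [0.5, 0.6, 1.7]
opening: 0.046
grasp_force: 25.0
clk 12.98 p [0.6252 0.2468 0.0703] yaw [180.   0. 157.] shift mm (now axes) [-158.2 -317.2  -69.8] (after-turn axes) [ 103.5 -339.   -69.7] turn [  0.    0.  -43.5] op 0.046 F [0.5 0.6 1.7]
```

```bash
python3 -m pendant '[-1,0,0,-0.02,0,0,0,-1,0,0,-0.035,0,0,0,-1,0,0,-0.025,0,0,-6.2,-1,0,0,0,0,0,-6.2,-1,0,0,0,0,0,-6.2,-1,0,0,0,0,0,-6.2,-1,0,0,0,0,0,-6.2,-1,0,0,0,0,0,-6.2]'
python3 -m pendant '[-1,0,0,0,0,0,-6.2,-1,0.0115,-0.0377,0,0,0,0,-1,0.0115,-0.0377,0,0,0,0,-1,0.0115,-0.0377,0,0,0,0,-1,0.0115,-0.0377,0,0,0,0,-1,0.0115,-0.0377,0,0,0,0,-1,0.0115,-0.0377,0,0,0,0,-1,0.0115,-0.0377,0,0,0,0]'
python3 -m pendant '[-1,0.0115,-0.0377,0,0,0,0,-1,0.0115,-0.0377,0,0,0,0,-1,0,0,0,0,0,0,-1,0,0,0,0,0,0]'
python3 - <<'E'
from h import *
to(.647,-.107,.072,200.5)
im,d,W=cloud("wrist"); save("w3",im)
W=W*1000; I=im.astype(int).mean(-1); zz=np.nan_to_num(W[...,2],nan=-999).astype(np.float32)
c=W[...,:2]-[647,-107]; rg=cv2.dilate(zz,np.ones((3,3)))-cv2.erode(zz,np.ones((3,3)))
q=c[(np.hypot(c[...,0],c[...,1])<95)&(zz>1.5)&(zz<14)&(rg<14)&(I<125)]; print(len(q))
for A in(18,19,20,21,22,23):
    t=np.radians(A);u=q@[np.cos(t),np.sin(t)];v=q@[-np.sin(t),np.cos(t)];print(A,np.percentile(u,[.5,99.5]).round(1),np.percentile(v,[.5,99.5]).round(1))
E
```

```text
clock: 13.65
eef_pos: [0.6248, 0.2465, 0.1493]
orientation: [-3.141, -0.001, -2.888]
force: [0.4, 0.2, -4.4]
opening: 0.046
grasp_force: 25.0
clock: 14.32
eef_pos: [0.6412, -0.0306, 0.1496]
orientation: [3.141, -0.001, -2.785]
force: [0.0, -0.1, -5.4]
opening: 0.0462
grasp_force: 25.0
clock: 14.65
eef_pos: [0.6461, -0.1094, 0.1492]
orientation: [3.141, -0.001, -2.788]
force: [-0.9, 0.1, -5.0]
opening: 0.0459
grasp_force: 25.0
clk 14.65 p [ 0.6461 -0.1094  0.1492] yaw [ 1.800e+02 -1.000e-01 -1.597e+02] shift mm (now axes) [-1.8  1.9 77.2] (after-turn axes) [-1.7  1.9 77.2] turn [ 0.  -0.1 -0.2] op 0.0459 F [-0.9  0.1 -5. ]
7379
18 [-73.7   6.9] [-50.   49.9]
19 [-73.1   7.5] [-49.1  49.9]
20 [-72.3   8.2] [-48.1  49.9]
21 [-72.7   8.7] [-47.5  50.5]
22 [-73.3   9.5] [-47.4  51.3]
23 [-73.9  10.4] [-47.4  52.1]
```

View pics/w3.png

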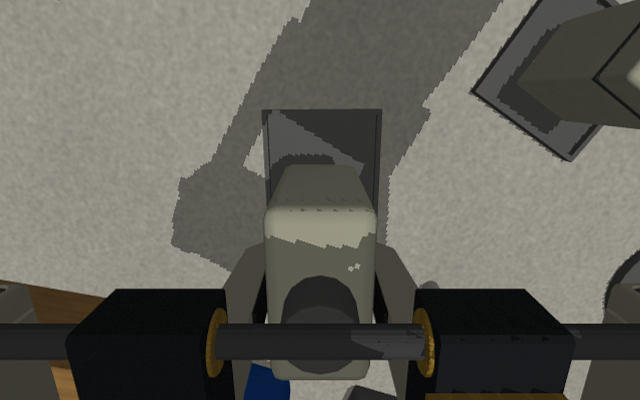

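The flask is held in line with the oblong tray (rim at 263–382, 110). Small corrections, then lower it.

```bash
python3 -m pendant '[-1,-0.0018,0.002,0.025,0,0,0,-1,0,0,0.03,0,0,0,-1,0,0,0.014,0,0,0,-1,0,0,0.006,0,0,0,-1,0,0,0.001,0,0,0,-1,0,0,0,0,0,0]'
python3 -m pendant '[-1,0,0,0.0012,0,0,0,-1,0,0,0.001,0,0,0,-1,0,0,0,0,0,0]'
```

```text
clock: 15.2
eef_pos: [0.6479, -0.1045, 0.075]
orientation: [-3.141, 0.0, -2.785]
force: [0.6, 0.3, -4.5]
opening: 0.0463
grasp_force: 25.0
clock: 15.45
eef_pos: [0.6479, -0.105, 0.0728]
orientation: [-3.141, 0.001, -2.785]
force: [-0.5, 0.0, -4.2]
opening: 0.0457
grasp_force: 25.0
```

```bash
python3 -m pendant '[-1,0.0014,-0.0013,0.0005,0,0,0,-1,0,0,0.001,0,0,0,-1,0,0,0.001,0,0,0,-1,0,0,0,0,0,0]'
```

```text
clock: 15.78
eef_pos: [0.6469, -0.1069, 0.0703]
orientation: [-3.141, 0.001, -2.785]
force: [-2.9, -1.4, 2.8]
opening: 0.0459
grasp_force: 25.0
```

```bash
python3 -m pendant '[1,0,0,0,0,0,0,1,0,0,0,0,0,0,1,0,0,0,0,0,0,1,0,0,0,0,0,0,1,0,0,-0.03,0,0,0,1,0,0,-0.04,0,0,0,1,0,0,-0.04,0,0,0,1,0,0,-0.03,0,0,0]'
python3 near.py 647 -107 84 100; python3 -c "
from h import *
to(.4848,-.3277,.21,200.4)"
```

```text
clock: 16.45
eef_pos: [0.6469, -0.1067, 0.213]
orientation: [-3.14, 0.002, -2.785]
force: [-0.1, 0.0, -0.4]
opening: 0.0915
grasp_force: 0.0
4106
rect [ 646.4 -105.8] [82.8 46. ] 20.3 z 95.4
clk 16.5 p [ 0.6483 -0.1069  0.2191] yaw [-179.7    0.4 -159.6] shift mm (now axes) [ 230.3 -149.8    8.1] (after-turn axes) [ 230.2 -149.9    9.1] turn [-0.3  0.4  0. ] op 0.0923 F [-0.4 -0.4  6.4]
```

```bash
python3 -m pendant '[1,0.0329,-0.0214,0,0,0,0,1,0.0329,-0.0214,0,0,0,0,1,0.0329,-0.0214,0,0,0,0,1,0.0329,-0.0214,0,0,0,0,1,0.0329,-0.0214,0,0,0,0,1,0.0329,-0.0214,0,0,0,0,1,0,0,0,0,0,0,1,0,0,0,0,0,0]'
python3 near.py 485 -328 98 115; python3 -c "
from h import *
to(.4848,-.3277,.08,200.4)"
```

```text
clock: 17.17
eef_pos: [0.5055, -0.2972, 0.2093]
orientation: [-3.142, 0.0, -2.788]
force: [-0.2, 0.9, 0.4]
opening: 0.0928
grasp_force: 0.0
5007
rect [ 485.5 -327.2] [58.9 58.7] 24.4 z 108.7
clk 17.22 p [ 0.5063 -0.2962  0.2093] yaw [ 180.     0.  -159.7] shift mm (now axes) [ 31.1 -22.1 129.3] (after-turn axes) [ 31.1 -22.1 129.3] turn [ 0.   0.  -0.1] op 0.0928 F [ 0.8  0.2 -0.9]
```

```bash
python3 -m pendant '[1,0.031,-0.022,0,0,0,0,1,0,0,0.03,0,0,0,1,0,0,0.035,0,0,0,1,0,0,0.035,0,0,0,1,0,0,0.028,0,0,0,1,0,0,0,0,0,0]'
python3 -m pendant '[-1,0,0,0,0,0,0,-1,0,0,0,0,0,0,-1,0,0,0,0,0,0,-1,0,0,0,0,0,0,-1,0,0,0,0,0,0,-1,0,0,0,0,0,0,-1,0,0,0,0,0,0]' 25
python3 -c "
from h import *
to(.6254,.246,.21,200.4)"
```

```text
clock: 17.72
eef_pos: [0.4838, -0.3246, 0.0753]
orientation: [3.135, -0.004, -2.784]
force: [-1.0, 0.9, -1.3]
opening: 0.093
grasp_force: 0.0
clock: 18.3
eef_pos: [0.4855, -0.3276, 0.0826]
orientation: [-3.14, 0.001, -2.785]
force: [0.6, -1.1, 7.3]
opening: 0.0598
grasp_force: 25.0
clk 18.3 p [ 0.4855 -0.3276  0.0826] yaw [-1.799e+02  1.000e-01 -1.596e+02] shift mm (now axes) [-331.3  488.6 -127.8] (after-turn axes) [-331.1  488.9 -127.4] turn [-0.1  0.1  0. ] op 0.0598 F [ 0.6 -1.1  7.3]
```

```bash
python3 -m pendant '[-1,0,0,-0.025,0,0,0,-1,0,0,-0.035,0,0,0,-1,0,0,-0.035,0,0,0,-1,0,0,-0.034,0,0,0,-1,-0.0207,0.0305,0,0,0,0,-1,-0.0207,0.0305,0,0,0,0,-1,-0.0207,0.0305,0,0,0,0,-1,-0.0207,0.0305,0,0,0,0]'
python3 -m pendant '[-1,-0.0207,0.0305,0,0,0,0,-1,-0.0207,0.0305,0,0,0,0,-1,-0.0207,0.0305,0,0,0,0,-1,-0.0207,0.0305,0,0,0,0,-1,-0.0207,0.0305,0,0,0,0,-1,-0.0207,0.0305,0,0,0,0,-1,-0.0207,0.0305,0,0,0,0,-1,-0.0207,0.0305,0,0,0,0]'
python3 -m pendant '[-1,-0.0207,0.0305,0,0,0,0,-1,-0.0207,0.0305,0,0,0,0,-1,-0.0207,0.0305,0,0,0,0,-1,-0.0207,0.0305,0,0,0,0,-1,0,0,0,0,0,0,-1,0,0,0,0,0,0]'
python3 - <<'E'
from h import *
to(.6254,.246,.0826,200.4)
for n in("scene","side","wrist"):
    im,d,W=cloud(n); W=W*1000
    if n=="wrist": save("w4",im)
    I=im.astype(int).mean(-1); zz=np.nan_to_num(W[...,2],nan=-999).astype(np.float32)
    c=W[...,:2]-[625,245]; rg=cv2.dilate(zz,np.ones((3,3)))-cv2.erode(zz,np.ones((3,3)))
    ok=(np.hypot(c[...,0],c[...,1])<75)&(zz>7)&(zz<14)&(I<140)
    q=c[ok]
    if len(q)<20: continue
    from scipy.optimize import least_squares
    s=least_squares(lambda p:np.hypot(q[:,0]-p[0],q[:,1]-p[1])-58,[0,0],loss="soft_l1"); print(n,len(q),s.x+[625,245],s.cost/len(q))
E
```

```text
clock: 18.97
eef_pos: [0.5199, -0.1826, 0.2103]
orientation: [3.141, -0.0, -2.786]
force: [1.4, -0.7, -3.9]
opening: 0.0595
grasp_force: 25.0
clock: 19.63
eef_pos: [0.59, 0.1042, 0.2101]
orientation: [3.141, -0.001, -2.785]
force: [-0.4, -0.6, -3.5]
opening: 0.0599
grasp_force: 25.0
clock: 20.13
eef_pos: [0.625, 0.2472, 0.2093]
orientation: [3.142, -0.002, -2.783]
force: [-0.4, -0.3, -4.1]
opening: 0.0597
grasp_force: 25.0
clk 20.13 p [0.625  0.2472 0.2093] yaw [ 1.800e+02 -1.000e-01 -1.594e+02] shift mm (now axes) [ -0.2  -1.2 126.7] (after-turn axes) [ -0.   -1.2 126.7] turn [ 0.  -0.1  0.2] op 0.0597 F [-0.4 -0.3 -4.1]
scene 283 [623.72408947 243.01680096] 2.0979749518190665
side 429 [624.18216879 246.23662868] 1.0963858068568006
wrist 1012 [624.59600915 247.6092742 ] 0.5273487729406432
```

View pics/w4.png

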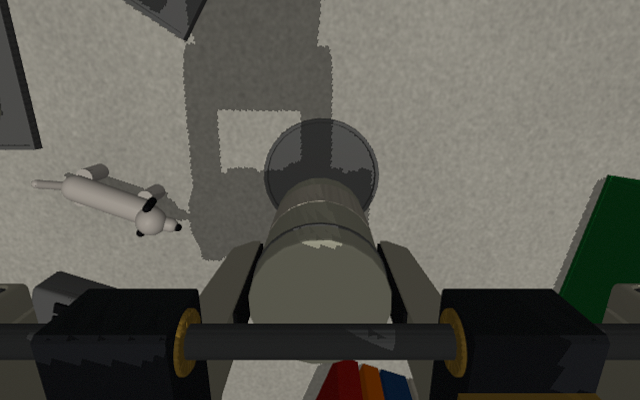

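The jar is over the round tray (ring centred near 320,175), and the dog (120,205) is clear. I'll lower it.

```bash
python3 -m pendant '[-1,0,-0.001,0.035,0,0,0,-1,0,0,0.035,0,0,0,-1,0,0,0.035,0,0,0,-1,0,0,0.014,0,0,0,-1,0,0,0.005,0,0,0,-1,0,0,0.001,0,0,0,-1,0,0,0,0,0,0,-1,0,0,0,0,0,0]'
python3 -m pendant '[-1,0,0,0.001,0,0,0,-1,0,0,0.001,0,0,0,-1,0,0,0,0,0,0]'
```

```text
clock: 20.95
eef_pos: [0.6266, 0.2448, 0.088]
orientation: [-3.142, 0.003, -2.785]
force: [0.8, 0.2, -2.7]
opening: 0.0593
grasp_force: 25.0
clock: 21.2
eef_pos: [0.6258, 0.2448, 0.084]
orientation: [3.142, 0.001, -2.785]
force: [1.1, 0.4, -3.8]
opening: 0.0597
grasp_force: 25.0
```

```bash
python3 -m pendant '[-1,0.0007,0.0013,0.0005,0,0,0,-1,0,0,0.001,0,0,0,-1,0,0,0.0005,0,0,0,-1,0,0,0,0,0,0]'
```

```text
clock: 21.53
eef_pos: [0.6247, 0.2459, 0.0825]
orientation: [3.141, 0.001, -2.785]
force: [-2.4, 0.1, 5.2]
opening: 0.0594
grasp_force: 25.0
```

Contact. Now I'll release, rise and back away, then check everything.

```bash
python3 -m pendant '[1,0,0,0,0,0,0,1,0,0,0,0,0,0,1,0,0,0,0,0,0,1,0,0,0,0,0,0,1,0,0,-0.03,0,0,0,1,0,0,-0.04,0,0,0,1,0,0,-0.04,0,0,0,1,0,0,-0.03,0,0,0]'
python3 -m pendant '[1,0.02,0.03,0,0,0,0,1,0.02,0.03,0,0,0,0,1,0.02,0.03,0,0,0,0,1,0.02,0.03,0,0,0,0,1,0.02,0.03,0,0,0,0,1,0.02,0.03,0,0,0,0,1,0,0,0,0,0,0,1,0,0,0,0,0,0]'
python3 - <<'E'
from h import *
a=[]
for n in("scene","side"):
    im,d,W=cloud(n); a.append(cv2.resize(im,(500,312)) if 0 else im); W=W*1000
    zz=np.nan_to_num(W[...,2],nan=-999)
    for k,x,y,lo,hi in(("jar",625,246,100,114),("tin",484,40,103,117),("flask",647,-107,87,98),("dish",431,-136,12,30),("brush",437,199,25,40),("dog",713,62,20,75)):
        ok=((zz>lo)&(zz<hi)&(np.hypot(W[...,0]-x,W[...,1]-y)<90)).astype(np.uint8)
        ok=cv2.morphologyEx(ok,cv2.MORPH_OPEN,np.ones((3,3)))
        N,L,st,_=cv2.connectedComponentsWithStats(ok)
        if N<2: continue
        P=W[L==1+st[1:,4].argmax()]; c,s,t=cv2.minAreaRect(P[:,:2].astype(np.float32)); print(n,k,np.round(c,1),np.round(s,1),round(t,1))
save("end",cv2.resize(np.vstack(a),(480,600)))
E
```

```text
clock: 22.2
eef_pos: [0.6246, 0.2457, 0.2249]
orientation: [-3.142, 0.002, -2.785]
force: [-0.7, 0.5, 0.9]
opening: 0.0929
grasp_force: 0.0
clock: 22.87
eef_pos: [0.4481, 0.3734, 0.2218]
orientation: [3.141, 0.001, -2.783]
force: [0.5, -0.2, -0.1]
opening: 0.0928
grasp_force: 0.0
scene jar [624.5 242.4] [59.  58.7] 48.2
scene tin [484.9  37. ] [57.  57.1] 76.3
scene flask [ 646.7 -109.4] [83.5 45.6] 20.8
scene dish [ 426.  -134.2] [65.8 53.1] 63.2
scene brush [436.4 197. ] [ 41.9 120.1] 25.2
scene dog [713.   59.4] [132.7  39.6] 88.7
side jar [625.1 245.8] [58.3 59.4] 64.9
side dish [ 431.8 -147.6] [47.5 65.3] 84.6
side brush [428.1 195.5] [ 22.  119.3] 24.8
side dog [713.1  62.5] [135.1  39.9] 88.1
```

View pics/end.png

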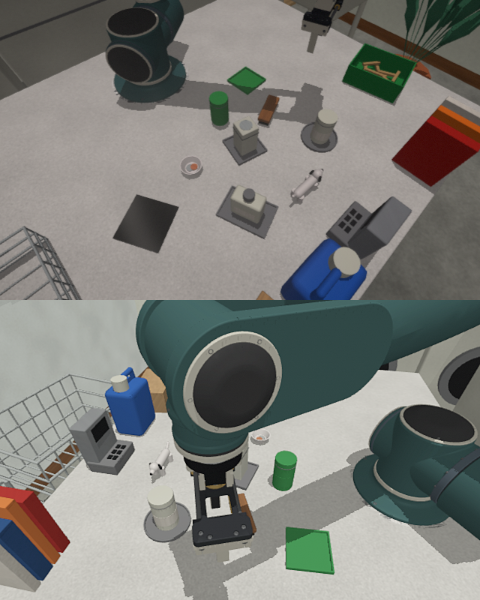

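All three stand centred and aligned in their own trays (jar 318,130; tin 245,138; flask 247,207). The bystanders haven't moved and the mat is empty.

```bash
python3 -c "
from station import r
print(r.close_job())"
```

```text
the job is handed in; nothing more can be done
None
```

The job is handed in at about 23 s: the jar, tin and flask each stand upright within about 3 mm of the middle of their own trays, the tin and flask in line with the sides, and the dish, brush and dog were left where they were.

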